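# Wedge the spoon block tight in the carving jig

## Task

Lock the spoon block that lies in the carving jig: of the four look-alike wedges on the bench pick the one whose thickness fits the gap, so that it bears along most of the block, lay it on the board between block and cheek, thin end first, and push or tap it in firmly until it locks tight and the sprung jaw is pushed back, then let go. Lean the tool in under the lamp bar without bumping it, and leave the blocks in their places and the finished spoon undisturbed.

Things in the scene. Friction and masses are not known exactly. Their poses are not given: they have to be found in the camera images.
- jig: Fixed carving jig on a wooden board 270 x 335 x 12 mm. Origin: underside of the board, in the plane of the slot's mouth (front ends of the cheeks), on the jaw's face. x points into the slot, away from the robot; y to the jaw's side; z up. Jaw face at y = 0, x = 4 to 104; jaw and cheek tops at z = 44; end stop at x = 108. The board in front of the mouth (x = -140 to 0) is bare but for the spare blocks at y above 95.
- cheek_front (a point): Front end of the fixed cheek's face at the mouth, at board height: 70 mm across from the jaw's face (jig x = 0, y = -70, z = 12). The cheek is 24 mm thick behind it. The wedge goes between block and cheek, thin end first, lying on the board; once in place it lies turned by half its taper, +0.05 rad of yaw from the jig's x.
- cheek_back (a point): Far end of the cheek's face, at board height: 59.5 mm across from the jaw's face (jig x = 105, y = -59.5, z = 12). The face is straight and closes 1 in 10, as the wedges do. So with the jaw slack the gap left for a wedge is 70 mm, less a tenth of the depth past the mouth, less the block's width.
- jaw (a joint): The jig's spring-backed jaw (100 x 20 x 30 mm): metres it is pushed back towards the jig's +y. 0 = slack, end of travel 0.004. The spring needs 3 N to start and 3 N more per mm. The block pushes it back as the wedge is driven: 1 mm for 10 mm of wedge. With friction, driving the wedge tight takes some 10 to 20 N along the slot; it then stays by itself.
- lamp: Fixed lamp: a bar low across the mouth of the jig. Origin on the board straight above the jig's origin, axes as the jig's. Bar 34 mm deep (jig x = -36 to -2), 20 mm high, 200 mm long (y = -110 to 90), underside at jig z = 159, on a post of radius 8 at x = -2, y = 72. A gripper upright over a wedge's head at the mouth hits it: come from the robot's side, leaning back 25 to 45 degrees.
- block_s_mid (a point): Centre of a half-carved light wooden spoon block 38 mm wide (y), 96 mm long (x), 26 mm high, about 80 g. One of the three blocks (which one varies) lies in the jig (centre at x = 54 in the jig's frame); the other two lie spare on the jig's board at its +y side. Axes as the jig's.
- block_m_mid (a point): Centre of a half-carved light wooden spoon block 44 mm wide (y), 96 mm long (x), 26 mm high, about 80 g. One of the three blocks (which one varies) lies in the jig (centre at x = 54 in the jig's frame); the other two lie spare on the jig's board at its +y side. Axes as the jig's.
- block_l_mid (a point): Centre of a half-carved light wooden spoon block 50 mm wide (y), 96 mm long (x), 26 mm high, about 80 g. One of the three blocks (which one varies) lies in the jig (centre at x = 54 in the jig's frame); the other two lie spare on the jig's board at its +y side. Axes as the jig's.
- wedge_a_mid (a point): Centre (half length, half height) of a dark wooden wedge lying on the bench: 130 mm long (x, the thin end at +x), 34 mm high (z), 8 mm thick at the thin end, growing evenly on both sides to 21 mm at the head (14.5 mm at mid-length), 50 to 95 g. Which wedge lies where varies.
- wedge_b_mid (a point): Centre (half length, half height) of a dark wooden wedge lying on the bench: 130 mm long (x, the thin end at +x), 34 mm high (z), 14 mm thick at the thin end, growing evenly on both sides to 27 mm at the head (20.5 mm at mid-length), 50 to 95 g. Which wedge lies where varies.
- wedge_c_mid (a point): Centre (half length, half height) of a dark wooden wedge lying on the bench: 130 mm long (x, the thin end at +x), 34 mm high (z), 20 mm thick at the thin end, growing evenly on both sides to 33 mm at the head (26.5 mm at mid-length), 50 to 95 g. Which wedge lies where varies.
- wedge_d_mid (a point): Centre (half length, half height) of a dark wooden wedge lying on the bench: 130 mm long (x, the thin end at +x), 34 mm high (z), 26 mm thick at the thin end, growing evenly on both sides to 39 mm at the head (32.5 mm at mid-length), 50 to 95 g. Which wedge lies where varies.
- spoon1_grip (a point): Grip of a finished wooden spoon, 170 mm long, lying near the wedges, a bystander.
There are look-alikes about, which are no part of the job. Leave any turquoise or white look-alike of the part that bears block_l_mid alone.

How it is judged:
By the outcome, as a careful person would: the job done as asked, in the order asked, and still so for the second after the job is handed in, with the robot touching nothing.
It also fails if it takes over 46 s, if anything falls off the work surface, if the arm or the gripper's body presses on something with over 40 N, if the wrist force passes 120 N, or if a joint passes its speed limit or range.

## Robot

A 7-joint arm with a two-finger parallel gripper is mounted at the origin on the work surface. World frame = base frame: x ahead of the robot, y to its left, z up, the work surface at z = 0. Lengths are in m, angles in rad, forces in N, time in s.
With the tool pointing down it reaches from about 0.4 to 0.9 m from the base axis. Payload 5.6 kg.
Tool frame: the origin (TCP) lies at the very end of the fingers, on their centre line; the grasp point (between the pads) lies 19 mm behind it; z points along the fingers, y is the line along which they close (so a half turn about z gives the same grasp; the last joint's range is limited). The gripper opens to 92 mm and grips with 3 to 60 N. Pads are 20 mm wide; open, the fingers measure 128 mm over their backs; the gripper's body (75 mm by 189 mm) begins 69 mm behind the grasp point.
Start: joints at [-1.322, 0.468, -0.012, 1.603, 0.006, 1.071, -0.056], TCP at [0.187, 0.623, 0.215] pointing down, gripper open.
Joint ranges: [-2.53, 2.53], [-0.31, 2.02], [-1.57, 1.55], [0.28, 2.44], [-1.29, 4.43], [0.15, 1.84], [-2.92, 2.92]. Speed limits (rad/s): [2.57, 2.57, 3.14, 3.14, 3.14, 3.14, 3.14].

## Interface

Orientations are given as a unit quaternion [w, x, y, z].
In Python, from cell import bot gives the robot as it stands. The module is installed in compiled form; this text tells all that it offers. Calls block until the motion is done:
- bot.movep(position, orientation): joint-space move of the TCP to a pose.
- bot.move_straight(position, orientation=None, vel=0.15): straight line of the TCP; orientation=None keeps the orientation; vel is the mean speed in m/s.
- bot.set_joints(angles): joint-space move.
- bot.set_gripper(opening): finger opening in m; the grip force is fixed at half the most; returns when the fingers have stopped.
- bot.wait(seconds).
- bot.inverse_kinematics(position, orientation): joint angles nearest the present ones, or None.
- bot.read_state(): the state.
- bot.grab_frame(name): name is "scene" or "top"; returns a dict with "frame" (480x640x3 uint8, blue, green, red), "fx", "fy", "cx", "cy" (pixels), "D" ([k1, k2, p1, p2, k3] as OpenCV has them; the pictures are not rectified), "origin" and "orientation" of the camera in the world. Camera axes: x right, y down, z forward; pixel columns grow to the right and rows downward; lengths in m; the calibration is good to about 2 mm. A picture is of the moment at which its call begins. There is no depth.
A pose or a line that the arm cannot do raises bot.MotionError and nothing moves.
- bot.job_done(): hands the job in; it is judged then, once.
The state is a dict: "clock": time; "qpos": joint angles; "qvel": joint speeds; "joint_efforts": joint torques, N m; "tool_pos": TCP position; "ee_rot": TCP orientation; "force": force on the tool from outside, world axes, zero at the start; "wrist_torque": the same for the moment, N m; "grip_width": finger opening in m; "gripper_force": force on a finger pad.
Only numpy, scipy, OpenCV 4.12 (cv2) and the standard library are available. Lean on these libraries where they do the work, as an engineer would, in place of code of your own. Each camera call takes 0.05 s, during which the arm holds its last target. There are 200 camera calls.

## Working session

There is one attempt and no reset: what is moved stays moved. The work goes in short steps, each a Python script; the robot and the scene stay as the last script left them, time stands still between calls to the robot, and variables do not carry over. Pictures are saved under pics/ and viewed, at most 10 in all, crops included, and the job is handed in when it is done.

```bash
mkdir -p pics; cat > h.py <<'E'
import numpy as np, cv2
from cell import bot
from scipy.spatial.transform import Rotation as R
def rot(q): return R.from_quat([q[1],q[2],q[3],q[0]])
def cast(f,uv,z):
    K=np.array([[f["fx"],0,f["cx"]],[0,f["fy"],f["cy"]],[0,0,1]])
    p=cv2.undistortPoints(np.array(uv,float).reshape(-1,1,2),K,np.array(f["D"],float)).reshape(-1,2)
    d=rot(f["orientation"]).apply(np.c_[p,np.ones(len(p))]); o=np.array(f["origin"])
    return o+d*((z-o[2])/d[:,2])[:,None]
def proj(f,P):
    K=np.array([[f["fx"],0,f["cx"]],[0,f["fy"],f["cy"]],[0,0,1]])
    p=rot(f["orientation"]).inv().apply(np.atleast_2d(P)-np.array(f["origin"]))
    return cv2.projectPoints(p,np.zeros(3),np.zeros(3),K,np.array(f["D"],float))[0].reshape(-1,2)
E
python3 - <<'E'
from h import *
import pickle
for n in("scene","top"):
    f=bot.grab_frame(n); pickle.dump(f,open(n+".pkl","wb")); cv2.imwrite(f"pics/{n}0.png",f["frame"]); print(n,f["origin"],f["orientation"],f["fx"])
print(bot.read_state())
E
```

```text
scene [ 1.04203339 -0.70826252  1.09344017] [-0.30193421  0.91732368  0.24404988 -0.08827603] 559.0034899452368
top [ 0.35222919 -0.03204883  1.43611065] [ 0.0731163  -0.69586108  0.71082654 -0.07181218] 533.803466891855
{'clock': 0.1, 'qpos': array([-1.32197645,  0.46826532, -0.01161935,  1.60351526,  0.00598879,
        1.07140438, -0.0562987 ]), 'qvel': array([-0.00090004, -0.00206244, -0.00057771, -0.00206624,  0.00061721,
       -0.0002316 , -0.00015871]), 'joint_efforts': array([ 8.81030028e-04, -5.21647024e+01, -1.26601444e-02, -2.44366372e+01,
       -5.67938655e-02,  1.40370894e-02,  7.93032814e-05]), 'tool_pos': array([0.18690451, 0.62200711, 0.21375778]), 'ee_rot': array([-6.53593622e-05,  1.45419356e-01,  9.89369802e-01, -7.76059622e-04]), 'force': array([ 0.1710321 , -0.09535429, -0.25787507]), 'wrist_torque': array([-0.01867068,  0.02424257,  0.00257321]), 'gripper_force': 0.0, 'grip_width': 0.09178967794459539}
```

View pics/top0.png

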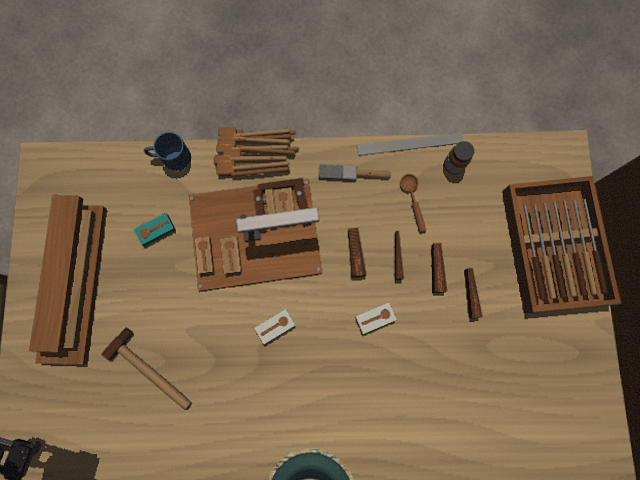

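View pics/scene0.png

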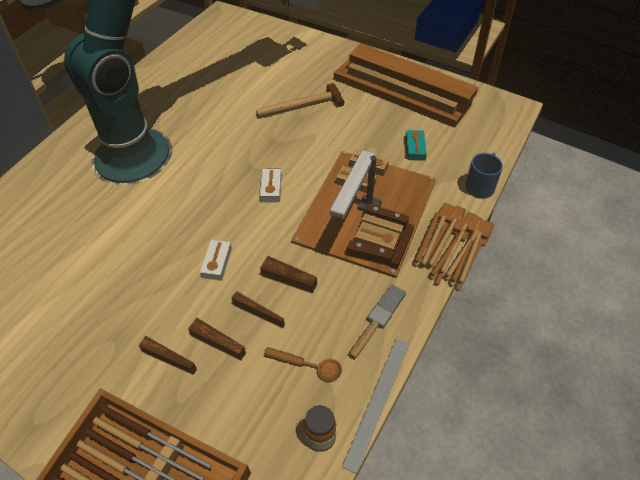

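The top view shows four dark wedges at (356,252), (399,256), (438,267) and (473,293). The jig board spans (191,196) to (320,290), with one block in the slot near (280,200) and two spares at (204,255) and (230,255). There are white look-alikes at (275,326) and (376,318), a turquoise one at (155,230), and the spoon at (412,200). I'll enlarge the jig and measure the wedges.

```bash
python3 - <<'E'
from h import *
import pickle
t=pickle.load(open("top.pkl","rb")); s=pickle.load(open("scene.pkl","rb"))
a=cv2.resize(t["frame"][170:300,180:330],None,fx=4.6,fy=4.6,interpolation=cv2.INTER_CUBIC)[:598]
cv2.imwrite("pics/c1.png",cv2.convertScaleAbs(a,alpha=1.5))
b=cv2.resize(s["frame"][140:285,285:445],None,fx=4.1,fy=4.1,interpolation=cv2.INTER_CUBIC)
cv2.imwrite("pics/c2.png",cv2.convertScaleAbs(b,alpha=1.5))
# wedges in top
f=t["frame"]; g=f.max(2)
hsv=cv2.cvtColor(f,cv2.COLOR_BGR2HSV)
m=((g<115)).astype(np.uint8)
m[:, :335]=0; m[:,500:]=0; m[:222]=0; m[330:]=0
n,l,st,c=cv2.connectedComponentsWithStats(m)
for i in range(1,n):
    if st[i,4]<80: continue
    cn=cv2.findContours((l==i).astype(np.uint8),0,2)[0][0]
    (cx,cy),wh,an=cv2.minAreaRect(cn)
    W=cast(t,cn.reshape(-1,2),0.034)[:,:2]
    r=cv2.minAreaRect((W*1000).astype(np.float32))
    # taper
    p=np.argwhere(l==i)[:,::-1]; X=cast(t,p,0.034)[:,:2]; mu=X.mean(0); v=np.linalg.svd(X-mu,full_matrices=False)[2][0]
    if v[0]<0: v=-v
    q=(X-mu)@v; w=(X-mu)@[-v[1],v[0]]
    ws=[np.ptp(w[(q>k-.008)&(q<k+.008)])*1e3 for k in(-.045,0,.045)]
    print(st[i,:5],np.round(c[i],1),np.round(r[0]),np.round(r[1],1),"axis",np.degrees(np.arctan2(v[1],v[0])),np.round(ws,1),"mean",np.median(g[l==i]))
# board corners
for uv in [(191,196),(306,180),(320,275),(201,290)]: print(uv,cast(t,[uv],.012))
E
```

```text
[347 228  20  53 661] [355.7 255. ] [ 608. -132.] [143.5  41.9] axis 4.564597628204242 [41.1 36.3 30. ] mean 78.0
[394 231  10  53 396] [397.5 259.8] [ 597. -248.] [ 23.7 140.8] axis -0.3511205458600964 [24.3 21.2 14. ] mean 75.0
[431 243  16  53 640] [437.5 269.8] [ 563. -351.] [ 37.6 139.1] axis -0.5689294590153681 [37.3 34.2 29.9] mean 77.0
[464 268  19  54 620] [471.7 295.8] [ 494. -431.] [138.2  36.2] axis 2.5277848286403892 [36.3 32.  27. ] mean 73.0
(191, 196) [[0.78400985 0.31348897 0.012     ]]
(306, 180) [[ 0.82371742 -0.00547076  0.012     ]]
(320, 275) [[ 0.5556927  -0.03864404  0.012     ]]
(201, 290) [[0.52238104 0.27981842 0.012     ]]
```

View pics/c1.png

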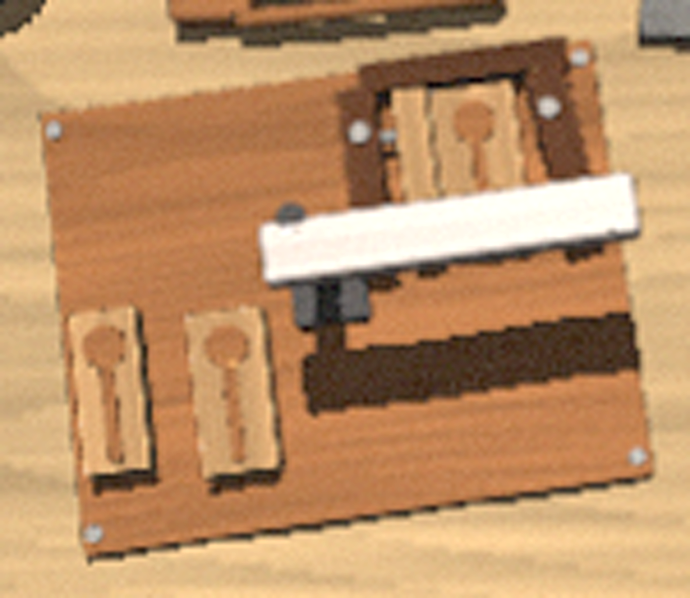

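View pics/c2.png

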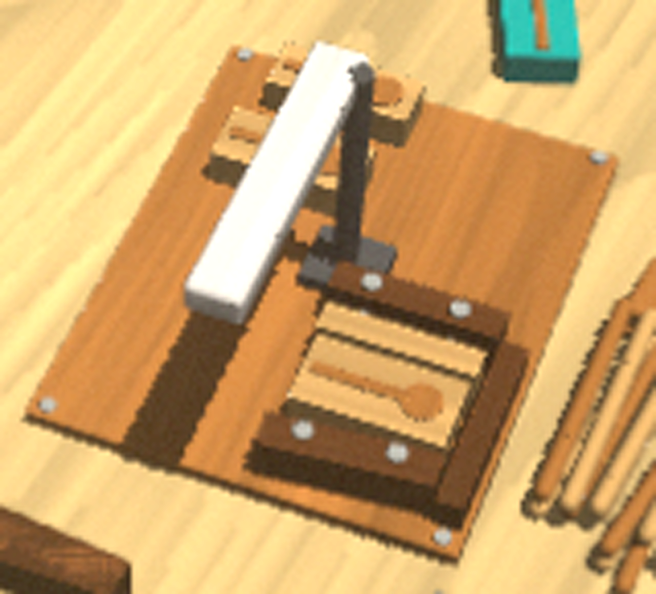

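The crop shows the spare blocks at (204,255) and (230,255), with the jig block to the right of the pale jaw. The jig block looks like the widest. Only the natural wooden blocks on the board count; the white and turquoise ones are look-alikes. I'll check the widths and build the jig frame.

```bash
python3 - <<'E'
from h import *
import pickle
t=pickle.load(open("top.pkl","rb")); s=pickle.load(open("scene.pkl","rb"))
T=lambda p,z:cast(t,np.array(p)/4.6+[180,170]-.4,z)[:,:2]
S=lambda p,z:cast(s,np.array(p)/4.1+[285,140]-.4,z)[:,:2]
def w(P): return "w",np.round(1e3*(np.linalg.norm(P[0]-P[1])+np.linalg.norm(P[2]-P[3]))/2,1),"c",P.mean(0)
print("sp1",w(T([(68,318),(135,310),(150,470),(85,475)],.038)))
print("sp2",w(T([(187,318),(262,308),(280,470),(205,477)],.038)))
print("jig block scene",w(S([(318,336),(287,400),(447,444),(475,380)],.038)))
bt=T([(40,115),(592,42),(652,475),(85,558)],.012); bs=S([(237,47),(618,157),(460,560),(28,418)],.012)
for b in(bt,bs): print("board",b.round(4).tolist(),[np.linalg.norm(b[i]-b[i-1]).round(4) for i in range(4)])
# cheek outer/inner front in scene at z .044, back corner, far stop corners
print("cheek front inner/outer, stop corner outer, inner",S([(268,412),(250,447),(460,510),(440,487)],.044))
a=cv2.resize(s["frame"][205:272,338:420],None,fx=8.9,fy=8.9,interpolation=cv2.INTER_CUBIC)
cv2.imwrite("pics/c3.png",cv2.convertScaleAbs(a,alpha=1.6))
E
```

```text
sp1 ('w', np.float64(38.0), 'c', array([0.61244706, 0.27005809]))
sp2 ('w', np.float64(43.4), 'c', array([0.61087859, 0.19861904]))
jig block scene ('w', np.float64(50.8), 'c', array([0.74429458, 0.0551268 ]))
board [[0.7882, 0.321], [0.8273, -0.0119], [0.5614, -0.0424], [0.5201, 0.2875]] [np.float64(0.2701), np.float64(0.3353), np.float64(0.2676), np.float64(0.3325)]
board [[0.523, 0.2871], [0.7862, 0.3198], [0.8298, -0.0129], [0.5649, -0.0475]] [np.float64(0.3372), np.float64(0.2651), np.float64(0.3355), np.float64(0.2671)]
cheek front inner/outer, stop corner outer, inner [[ 0.6966327   0.00424468]
 [ 0.69947125 -0.02265553]
 [ 0.82177775 -0.00336632]
 [ 0.80529649  0.00527337]]
```

View pics/c3.png

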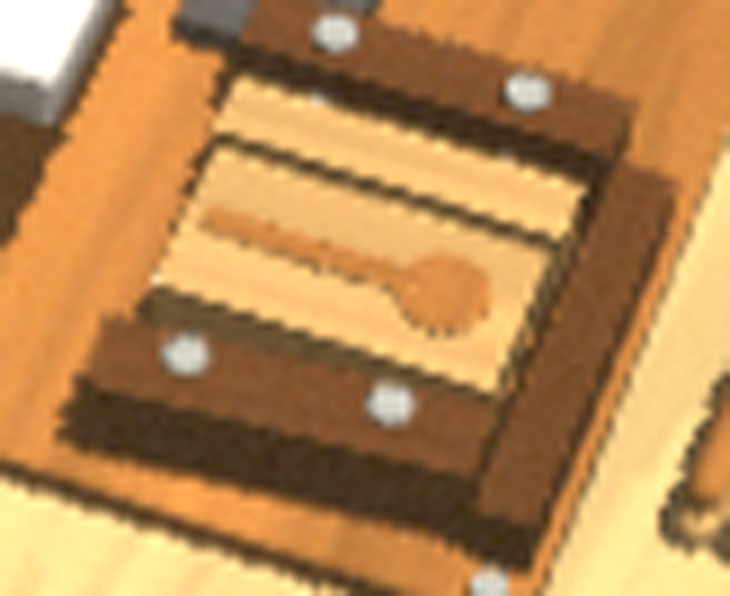

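```bash
python3 - <<'E'
from h import *
import pickle
s=pickle.load(open("scene.pkl","rb")); t=pickle.load(open("top.pkl","rb"))
S=lambda p,z:cast(s,np.array(p)/8.9+[338,205]-.45,z)[:,:2]
T=lambda p,z:cast(t,np.array(p)/4.6+[180,170]-.4,z)[:,:2]
yaw=.1232; E=np.array([[np.cos(yaw),np.sin(yaw)],[-np.sin(yaw),np.cos(yaw)]])
c=np.array([.6751,.1376]); o=c-E.T@[-.005,.065]
print("o",o)
J=lambda P:(1e3*(P-o)@E.T).round(1).tolist()
print("cheek front inner, outer, back inner",J(S([(105,318),(82,382),(497,405),(475,475)],.044)))
print("jaw face edge",J(S([(218,138),(560,240)],.044)),"jaw back",J(S([(235,75),(590,185)],.044)))
print("block",J(S([(212,148),(555,250),(497,395),(155,280)],.038)))
print("top: jaw back/face far, block left/right far",J(T([(390,88),(428,85)],.044)),J(T([(437,88),(513,82)],.038)), "lamp bar top corners z.179",J(T([(262,228),(632,175),(637,230),(268,283)],.179)))
# wedge 4 in both views: mask corners
for f,n,box,z in((t,"t",(455,260,490,330),.034),(s,"s",(130,330,200,378),.034)):
    x0,y0,x1,y1=box; a=f["frame"][y0:y1,x0:x1]
    k=8 if n=="t" else 9
    cv2.imwrite(f"/tmp/w{n}.png",cv2.convertScaleAbs(cv2.resize(a,None,fx=8,fy=8,interpolation=cv2.INTER_CUBIC),alpha=1.8))
A=cv2.imread("/tmp/wt.png");B=cv2.imread("/tmp/ws.png"); h=max(len(A),len(B))
A,B=[cv2.copyMakeBorder(i,0,h-len(i),0,0,0) for i in(A,B)]; o=np.hstack([A[:560],B[:560,:500]]); cv2.imwrite("pics/c4.png",o); print(o.shape)
E
```

```text
o [0.68804986 0.07370711]
cheek front inner, outer, back inner [[-1.2, -71.1], [0.8, -92.9], [103.6, -58.6], [105.4, -82.0]]
jaw face edge [[5.2, -2.4], [101.9, -0.4]] jaw back [[1.7, 20.2], [103.6, 20.6]]
block [[3.4, -1.6], [100.9, 0.6], [101.7, -51.2], [5.1, -49.9]]
top: jaw back/face far, block left/right far [[106.1, 20.8], [104.7, -1.6]] [[104.0, -6.4], [101.2, -51.5]] lamp bar top corners z.179 [[-4.4, 88.9], [-4.0, -108.2], [-34.0, -106.5], [-34.4, 89.2]]
(560, 780, 3)
```

View pics/c4.png

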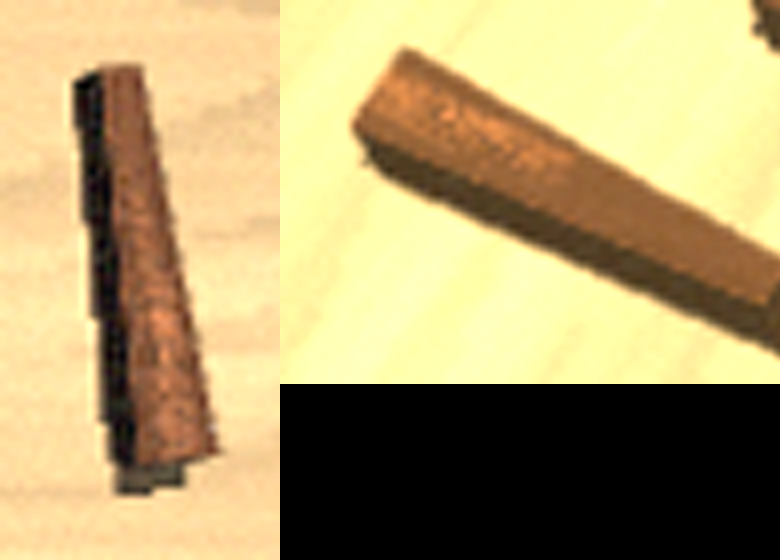

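The two widths at wedge 4, about 13 and 28 mm, match wedge_b. The block in the jig measures 50 mm, so it is block_l, and only b locks there: a would bottom out and c would not enter. Wedge b is the one at top (473,293), scene (168,353). Wedges a (399,256), c (438,267) and d (356,252) stay where they are. Now I'll grasp b.

```bash
cat >> h.py <<'E'
JYAW=.1232; JO=np.array([.68805,.07371])
def jig(x,y,z): # jig mm -> world
    c,s=np.cos(JYAW),np.sin(JYAW); return [JO[0]+(c*x-s*y)/1e3,JO[1]+(s*x+c*y)/1e3,z/1e3]
def quat(yaw,lean,flip=False):
    z=[np.sin(lean),0,-np.cos(lean)]; y=[0,-1 if flip else 1,0]
    M=np.column_stack([np.cross(y,z),y,z]); r=R.from_euler("z",yaw)*R.from_matrix(M)
    q=r.as_quat(); return [q[3],q[0],q[1],q[2]]
def tcp(g,q): return list(np.array(g)+.019*rot(q).apply([0,0,1])) # grasp point -> TCP
def st(tag=""):
    s=bot.read_state(); g=s["tool_pos"]-.019*rot(s["ee_rot"]).apply([0,0,1])
    c,n=np.cos(JYAW),np.sin(JYAW); d=g[:2]-JO
    print(tag,"t",round(s["clock"],2),"grasp",g.round(4),"jig",np.round([1e3*(c*d[0]+n*d[1]),1e3*(-n*d[0]+c*d[1])],1),"F",s["force"].round(1),"w",round(s["grip_width"],4),"gf",round(s["gripper_force"],1)); return s
E
cat > pick.py <<'E'
from h import *
import pickle
t=pickle.load(open("top.pkl","rb"))
P=cast(t,np.array([(105,68),(143,66),(220,450),(135,462)])/8+[455,260]-.45,.034)[:,:2]
thin=(P[0]+P[1])/2; head=(P[2]+P[3])/2; v=thin-head; L=np.linalg.norm(v); v/=L
yaw=np.arctan2(v[1],v[0]); c=(thin+head)/2
print("thin w",np.linalg.norm(P[0]-P[1]),"head w",np.linalg.norm(P[2]-P[3]),"L",L,"c",c,"yaw",yaw)
lean=np.radians(35)
g=np.r_[c-.023*v,.0245]
import sys
for fl in(False,True):
    q=quat(yaw,lean,fl); qi=quat(JYAW+.05,lean,fl)
    print(fl,[None if j is None else j.round(2) for j in (bot.inverse_kinematics(tcp(g,q),q),bot.inverse_kinematics(tcp(jig(-28,-61,37),qi),qi))])
if len(sys.argv)>1:
    q=quat(yaw,lean,sys.argv[1]=="1")
    bot.set_gripper(.05)
    bot.movep([.40,.12,.33],quat(0,lean,sys.argv[1]=="1")); st()
    bot.movep(tcp(g+[0,0,.07],q),q); st("hover")
    bot.move_straight(tcp(g,q),q,vel=.1); st("down")
    f=bot.grab_frame("scene")["frame"][290:400,110:260]; cv2.imwrite("pics/g1.png",cv2.resize(f,None,fx=4,fy=4,interpolation=cv2.INTER_CUBIC))
E
python3 pick.py
```

```text
thin w 0.012489375518867274 head w 0.027780799984741304 L 0.12756525934217586 c [ 0.49955759 -0.43853025] yaw 0.05305967336878025
False [array([ 1.26,  0.75, -0.43,  1.97, -1.05,  0.26, -2.68]), array([ 0.67,  0.87, -0.88,  2.07,  2.06,  0.47, -0.02])]
True [array([ 1.26,  0.75, -0.43,  1.97, -1.05,  0.26,  0.46]), array([ 0.34,  0.69, -0.44,  2.09,  2.53,  0.23,  2.46])]
```

```bash
python3 - <<'E'
from h import *
for lean in(25,30,35,40,45):
  for fl in(False,True):
    print(lean,fl)
    for p,y in (([.45,.05,.30],.17),([.42,-.3,.25],.1),([.477,-.44,.0245],.053),(jig(-150,-67,40),.173),(jig(-28,-61,37),.173),(jig(0,-61,37),.173)):
        q=quat(y,np.radians(lean),fl); j=bot.inverse_kinematics(tcp(p,q),q); print("  ",None if j is None else j.round(2).tolist())
E
```

```text
25 False
   [-0.9, -0.27, 0.61, 2.3, 0.33, 0.65, 1.24]
   [1.37, 0.16, -0.67, 2.1, -0.36, 0.64, 2.65]
   [1.37, 0.81, -0.68, 1.9, 0.38, 0.31, 2.2]
   [0.55, 0.61, -0.64, 2.24, 1.78, 0.25, 0.09]
   [0.34, 0.69, -0.48, 1.98, 1.17, 0.23, 0.66]
   [0.32, 0.72, -0.47, 1.91, 1.05, 0.26, 0.78]
25 True
   [-0.64, -0.22, 0.39, 2.29, 0.19, 0.63, -1.77]
   [-0.28, 0.13, 1.14, 2.18, -0.71, 0.76, -0.14]
   [0.69, 0.68, 0.21, 1.95, -1.14, 0.51, 0.34]
   [1.01, 1.14, -1.34, 2.22, 1.78, 0.91, -2.74]
   [-0.19, 0.63, 0.2, 2.01, -1.15, 0.18, -0.35]
   [-0.2, 0.66, 0.2, 1.94, -0.99, 0.2, -0.52]
30 False
   [-0.67, -0.27, 0.4, 2.35, 0.29, 0.53, 1.28]
   [1.42, 0.16, -0.67, 2.14, -0.54, 0.6, 2.85]
   [0.9, 0.68, -0.01, 1.97, -1.21, 0.44, -2.67]
   [0.75, 0.73, -0.87, 2.29, 2.08, 0.42, -0.11]
   [0.49, 0.75, -0.65, 2.02, 1.76, 0.3, 0.15]
   [0.3, 0.7, -0.43, 1.97, 1.63, 0.17, 0.19]
30 True
   [-0.53, -0.24, 0.29, 2.34, 0.2, 0.52, -1.78]
   [-0.24, 0.12, 1.13, 2.22, -0.85, 0.74, 0.01]
   [0.9, 0.68, -0.01, 1.97, -1.21, 0.44, 0.48]
   [0.4, 0.56, -0.44, 2.31, 2.64, 0.22, 2.34]
   [0.89, 1.26, -1.34, 2.0, 1.
[... 911 characters left out ...]
 None
   [-0.14, 0.14, 1.12, 2.3, -1.18, 0.79, 0.38]
   [1.46, 0.84, -0.63, 1.99, -1.06, 0.19, 0.59]
   [0.81, 0.81, -0.89, 2.38, 2.61, 0.59, 2.62]
   [0.53, 0.78, -0.66, 2.12, 2.56, 0.41, 2.55]
   [0.51, 0.8, -0.66, 2.06, 2.48, 0.38, 2.63]
45 False
   None
   [0.73, 0.12, 0.21, 2.3, -1.28, 0.71, -2.66]
   [1.83, 1.24, -1.15, 1.99, 1.38, 0.28, 1.6]
   [0.5, 0.68, -0.5, 2.43, 3.09, 0.66, -1.12]
   [0.97, 1.41, -1.34, 2.14, 2.35, 0.96, 0.23]
   [0.94, 1.41, -1.34, 2.08, 2.33, 0.94, 0.26]
45 True
   None
   [0.73, 0.12, 0.21, 2.3, -1.28, 0.71, 0.48]
   [1.83, 1.24, -1.15, 1.99, 1.38, 0.28, -1.54]
   None
   [0.71, 0.94, -0.89, 2.15, 2.58, 0.6, 2.71]
   [0.53, 0.83, -0.67, 2.1, 2.72, 0.49, 2.43]
```

```bash
python3 - <<'E'
from h import *
q0=bot.read_state()["qpos"].copy(); q0[1]=.1; bot.set_joints(q0); st("raise")
bot.set_gripper(.05)
bot.set_joints([1.2,.25,-.9,2.1,2.2,.5,0]); s=st("branch"); print(s["tool_pos"],rot(s["ee_rot"]).apply([0,0,1]))
for lean in(30,35,40):
  for fl in(False,True):
    print(lean,fl)
    for p,y in (([.477,-.44,.10],.053),([.477,-.44,.0245],.053),(jig(-150,-67,80),.173),(jig(-28,-61,37),.173),(jig(0,-61,37),.173)):
        q=quat(y,np.radians(lean),fl); j=bot.inverse_kinematics(tcp(p,q),q); print("  ",None if j is None else j.round(2).tolist())
E
```

```text
raise t 1.04 grasp [0.1826 0.6051 0.4692] jig [-436.3  589.5] F [-0.9  0.1 -0.7] w 0.0913 gf 0.0
branch t 5.5 grasp [ 0.6076 -0.3677  0.3898] jig [-134.1 -428.1] F [-0.3  1.   0.3] w 0.0497 gf 0.0
[ 0.62122645 -0.37838115  0.3820377 ] [ 0.71828055 -0.5645951  -0.4065777 ]
30 False
   [1.77, 1.12, -1.34, 1.91, 1.17, 0.71, 1.62]
   [1.77, 1.33, -1.35, 1.91, 1.44, 0.76, 1.51]
   [0.56, 0.5, -0.63, 2.29, 2.08, 0.19, -0.23]
   [0.43, 0.72, -0.57, 2.03, 1.78, 0.25, 0.09]
   [0.47, 0.77, -0.65, 1.96, 1.64, 0.31, 0.27]
30 True
   [1.69, 0.92, -1.12, 1.91, 0.85, 0.5, -1.31]
   [1.57, 0.94, -0.91, 1.92, 0.85, 0.33, -1.28]
   [-0.03, 0.41, 0.05, 2.33, 3.92, 0.16, 0.95]
   [-0.15, 0.62, 0.14, 2.06, 4.28, 0.16, 0.52]
   [-0.91, 1.26, 1.33, 2.04, 4.33, 1.1, -0.11]
35 False
   [1.82, 1.15, -1.35, 1.94, 1.21, 0.62, 1.63]
   [1.82, 1.36, -1.35, 1.94, 1.48, 0.68, 1.52]
   [0.89, 0.72, -1.02, 2.33, 2.15, 0.47, -0.14]
   [0.59, 0.81, -0.77, 2.07, 2.13, 0.39, -0.14]
   [0.56, 0.82, -0.75, 2.01, 2.04, 0.37, -0.06]
35 True
   [1.73, 0.94, -1.13, 1.94, 0.84, 0.41, -1.26]
   [0.09, 1.19, 1.19, 2.05, 4.38, 1.42, 0.67]
   [0.18, 0.43, -0.17, 2.37, 3.34, 0.26, 1.58]
   [-0.13, 0.63, 0.13, 2.12, 3.75, 0.26, 1.06]
   [-0.11, 0.66, 0.1, 2.05, 3.79, 0.21, 1.01]
40 False
   [1.86, 1.2, -1.35, 1.97, 1.24, 0.54, 1.64]
   [1.86, 1.41, -1.35, 1.97, 1.53, 0.61, 1.54]
   [1.01, 0.89, -1.17, 2.37, 2.28, 0.65, -0.13]
   [0.74, 0.94, -0.95, 2.11, 2.3, 0.56, -0.17]
   [0.68, 0.94, -0.91, 2.05, 2.27, 0.52, -0.16]
40 True
   [1.78, 0.98, -1.13, 1.97, 0.82, 0.31, -1.2]
   [1.78, 1.19, -1.15, 1.97, 1.32, 0.35, -1.54]
   [0.26, 0.47, -0.25, 2.41, 3.26, 0.41, 1.69]
   [-0.04, 0.65, 0.03, 2.16, 3.46, 0.37, 1.38]
   [-0.06, 0.67, 0.05, 2.09, 3.5, 0.34, 1.32]
```

```bash
sed -i '/movep(\[.40/d' pick.py; python3 pick.py 0
```

```text
thin w 0.012489375518867274 head w 0.027780799984741304 L 0.12756525934217586 c [ 0.49955759 -0.43853025] yaw 0.05305967336878025
False [array([ 1.82,  1.36, -1.35,  1.94,  1.48,  0.68,  1.52]), array([ 0.59,  0.81, -0.77,  2.07,  2.13,  0.39, -0.14])]
True [array([0.09, 1.19, 1.19, 2.05, 4.38, 1.42, 0.67]), array([-0.13,  0.63,  0.13,  2.12,  3.75,  0.26,  1.06])]
hover t 7.16 grasp [ 0.4769 -0.4395  0.0948] jig [-272.6 -483.3] F [-0.   0.3  0.1] w 0.0499 gf 0.0
down t 8.01 grasp [ 0.4771 -0.4398  0.0252] jig [-272.5 -483.7] F [0.7 0.6 0.4] w 0.0499 gf 0.0
```

View pics/g1.png

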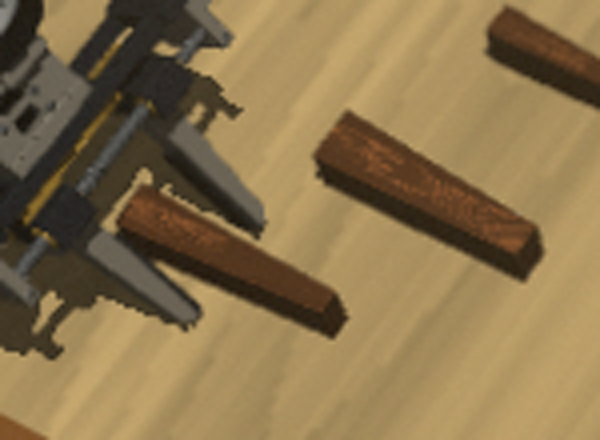

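The crop shows the fingers straddling the wedge, with the head at about (135,205) and the next wedge clear. I'll grip, lift and move to a point in front of the mouth.

```bash
python3 - <<'E'
from h import *
bot.set_gripper(0); s=st("grip")
w=s["grip_width"]; q=s["ee_rot"]
bot.move_straight(list(s["tool_pos"]+[0,0,.09]),vel=.15); st("up")
L=np.radians(35); qi=quat(JYAW+.05,L)
bot.movep(tcp(jig(-150,-67.5,100),qi),qi); st("pre hi")
bot.move_straight(tcp(jig(-140,-67,40),qi),qi,vel=.12); st("pre lo")
for n in("scene","top"):
    f=bot.grab_frame(n); import pickle; pickle.dump(f,open(n+"1.pkl","wb"))
f=pickle.load(open("scene1.pkl","rb"))["frame"][130:290,230:440]
g=pickle.load(open("top1.pkl","rb"))["frame"][170:330,240:350]
cv2.imwrite("pics/p1.png",cv2.convertScaleAbs(np.hstack([cv2.resize(f,None,fx=2.45,fy=2.45,interpolation=cv2.INTER_CUBIC),cv2.resize(g,None,fx=2.45,fy=2.45,interpolation=cv2.INTER_CUBIC)]),alpha=1.4))
E
```

```text
grip t 8.57 grasp [ 0.4765 -0.4398  0.0246] jig [-273.  -483.6] F [-0.9  0.3  0.8] w 0.0232 gf 29.9
up t 9.32 grasp [ 0.4759 -0.4397  0.1134] jig [-273.6 -483.5] F [ 0.4  0.  -1.3] w 0.0228 gf 29.9
pre hi t 10.93 grasp [ 0.5477 -0.0125  0.0998] jig [-149.9  -68.3] F [ 0.2  0.4 -0.4] w 0.0233 gf 29.9
pre lo t 11.58 grasp [ 0.5575 -0.0101  0.0403] jig [-139.9  -67.1] F [ 0.1 -0.3 -0.1] w 0.0233 gf 29.9
```

View pics/p1.png

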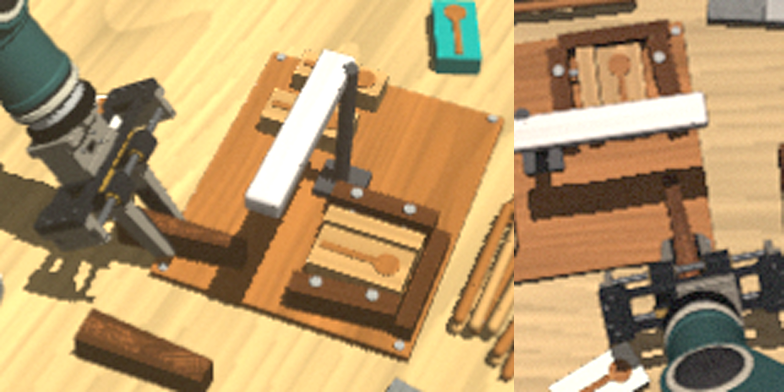

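The grip width of 23 mm confirms wedge b. The picture shows the wedge, tip at scene-crop (240,250), aimed at the slot. I'll slide it in under the bar and watch the forces.

```bash
python3 - <<'E'
from h import *
qi=quat(JYAW+.05,np.radians(35))
go=lambda x,z,v,dy=0: bot.move_straight(tcp(jig(x,-60+.05*x+dy,z),qi),qi,vel=v)
go(-100,38,.08); st()
for x in(-80,-65,-50,-42,-36):
    go(x,37.5,.06); s=st()
    if np.linalg.norm(s["force"])>12: print("stop"); break
for n in("scene","top"):
    f=bot.grab_frame(n); import pickle; pickle.dump(f,open(n+"2.pkl","wb"))
f=pickle.load(open("scene2.pkl","rb"))["frame"][170:280,290:430]
cv2.imwrite("pics/p2.png",cv2.convertScaleAbs(cv2.resize(f,None,fx=5,fy=5,interpolation=cv2.INTER_CUBIC),alpha=1.5))
E
```

```text
t 12.33 grasp [ 0.5965 -0.0028  0.0379] jig [-100.3  -64.7] F [-0.8 -0.5  0. ] w 0.0231 gf 29.9
 t 12.82 grasp [6.167e-01 5.000e-04 3.750e-02] jig [-79.8 -63.8] F [-0.1 -0.1 -0.8] w 0.0231 gf 29.9
 t 13.22 grasp [0.6317 0.0031 0.0376] jig [-64.6 -63.2] F [ 0.3 -0.3 -0.5] w 0.0228 gf 29.9
 t 13.62 grasp [0.6465 0.0058 0.0377] jig [-49.6 -62.2] F [ 0.2  0.6 -1.1] w 0.023 gf 30.0
 t 13.9 grasp [0.6544 0.0075 0.0377] jig [-41.5 -61.5] F [ 0.3  2.5 -1.4] w 0.0233 gf 30.0
 t 14.15 grasp [0.6593 0.009  0.037 ] jig [-36.5 -60.7] F [-0.9  3.5 -3.5] w 0.0231 gf 29.9
```

View pics/p2.png

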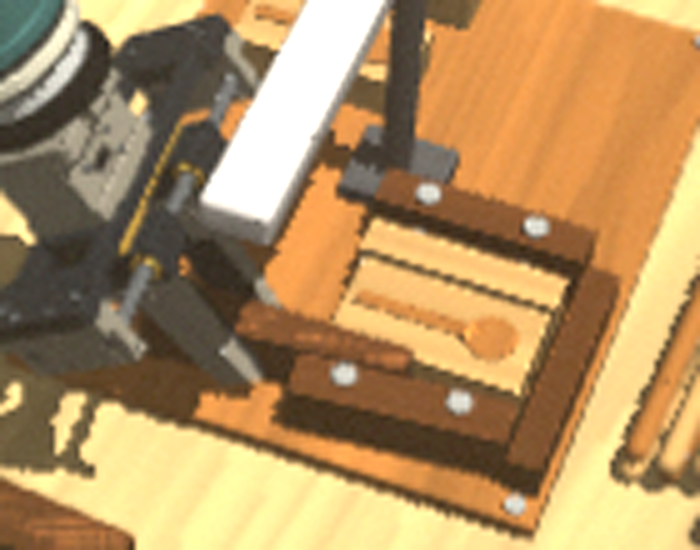

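```bash
python3 - <<'E'
from h import *
qi=quat(JYAW+.05,np.radians(35))
go=lambda x,z,v,dy=0: bot.move_straight(tcp(jig(x,-60+.05*x+dy,z),qi),qi,vel=v)
go(-30,37,.05,.5); st("in")
bot.set_gripper(.045); s=st("open")
back=-rot(s["ee_rot"]).apply([0,0,1])
bot.move_straight(list(s["tool_pos"]+.07*back),vel=.2)
bot.set_gripper(0); st("closed")
P=lambda x,y,z,v: bot.move_straight(jig(x,y,z),qi,vel=v)
P(-110,-64,80,.2); P(-105,-64,24,.15); st("behind")
x=-94
while x<-48:
    x+=3; P(x,-63.5+max(0,(x+78))*.1,24,.04); s=bot.read_state()
    c,n=np.cos(JYAW),np.sin(JYAW); d=s["tool_pos"][:2]-JO; fx=c*s["force"][0]+n*s["force"][1]
    print(x,round(s["clock"],2),"tcp jx",round(1e3*(c*d[0]+n*d[1]),1),"y",round(1e3*(-n*d[0]+c*d[1]),1),"z",s["tool_pos"][2].round(4),"Fx",round(fx,1),s["force"].round(1))
    if abs(fx)>45 or s["clock"]>34: break
for n in("scene","top"):
    f=bot.grab_frame(n); import pickle; pickle.dump(f,open(n+"3.pkl","wb"))
f=pickle.load(open("scene3.pkl","rb"))["frame"][170:280,290:430]
cv2.imwrite("pics/p3.png",cv2.convertScaleAbs(cv2.resize(f,None,fx=5,fy=5,interpolation=cv2.INTER_CUBIC),alpha=1.5))
E
```

```text
in t 14.53 grasp [0.6648 0.0105 0.0367] jig [-30.9 -59.9] F [-5.1  3.6 -0.7] w 0.0227 gf 29.8
open t 15.03 grasp [0.6661 0.009  0.0372] jig [-29.7 -61.5] F [0.1 0.7 1. ] w 0.0452 gf 0.0
closed t 16.3 grasp [0.6266 0.0021 0.0945] jig [-69.8 -63.5] F [ 0.3  0.5 -0.2] w 0.0003 gf 0.0
behind t 17.23 grasp [ 0.5816 -0.004   0.0398] jig [-115.2  -64. ] F [ 0.1  0.2 -0.2] w 0.0005 gf 0.0
-91 17.73 tcp jx -90.7 y -63.5 z 0.0243 Fx -0.5 [-0.5  0.1 -1.7]
-88 17.98 tcp jx -87.9 y -63.5 z 0.024 Fx -0.5 [-0.5 -0.5  0.9]
-85 18.23 tcp jx -84.8 y -63.5 z 0.024 Fx 0.0 [-0.   0.6 -0.8]
-82 18.48 tcp jx -82.1 y -63.2 z 0.0239 Fx 0.3 [ 0.3  0.1 -0.2]
-79 18.73 tcp jx -79.6 y -62.8 z 0.0237 Fx -4.3 [-4.4  0.9  0.1]
-76 18.98 tcp jx -77.0 y -62.6 z 0.0236 Fx -5.3 [-5.4  0.5  1.7]
-73 19.23 tcp jx -74.2 y -62.3 z 0.0235 Fx -7.2 [-7.1 -0.7  3.1]
-70 19.48 tcp jx -71.5 y -62.0 z 0.0235 Fx -8.6 [-8.6  0.   4.9]
-67 19.73 tcp jx -68.8 y -61.7 z 0.0234 Fx -11.1 [-11.   -1.5   6.7]
-64 19.98 tcp jx -66.1 y -61.4 z 0.0233 Fx -12.2 [-12.2  -0.7   6.7]
-61 20.23 tcp jx -63.4 y -61.1 z 0.0232 Fx -14.2 [-14.   -1.9   8.1]
-58 20.48 tcp jx -60.7 y -60.9 z 0.0231 Fx -15.2 [-15.   -2.7   9.2]
-55 20.73 tcp jx -58.0 y -60.6 z 0.023 Fx -17.8 [-17.6  -2.7  10. ]
-52 20.98 tcp jx -55.3 y -60.3 z 0.023 Fx -17.4 [-17.   -4.1  12.1]
-49 21.23 tcp jx -52.5 y -60.0 z 0.023 Fx -20.4 [-20.   -4.2  14.1]
-46 21.48 tcp jx -49.8 y -59.7 z 0.0229 Fx -21.8 [-21.2  -5.4  15.6]
```

View pics/p3.png

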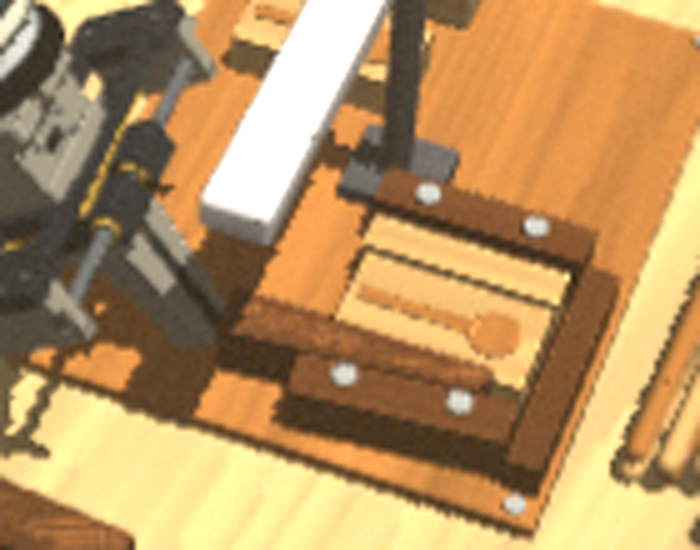

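The picture shows the wedge driven deep between block and cheek, thin end at about (490,375), and the jaw and block shifted towards the cheek opposite. Push force rose steadily to 22 N, with about 29 mm of travel since contact. I'll withdraw and check numerically that nothing springs back.

```bash
python3 - <<'E'
from h import *
import pickle
qi=quat(JYAW+.05,np.radians(35))
bot.move_straight(jig(-85,-61,24),qi,vel=.08); st("off")
bot.move_straight(jig(-150,-62,110),qi,vel=.2); bot.wait(.3); st("away")
a=pickle.load(open("scene3.pkl","rb"))["frame"]; z=pickle.load(open("scene.pkl","rb"))["frame"]
b=bot.grab_frame("scene")["frame"]
box=np.s_[215:270,345:415]
print("slot diff before/after release",np.abs(a[box].astype(int)-b[box]).mean(),"jig vs start",np.abs(z[box].astype(int)-b[box]).mean())
g=lambda f,bx:cv2.cvtColor(f[bx],cv2.COLOR_BGR2GRAY).astype(np.float32)
sub=np.s_[218:245,355:408]
print("phase shift block start->now",cv2.phaseCorrelate(g(z,np.s_[224:246,360:392]).copy(),g(b,np.s_[224:246,360:392]).copy()))
print("shift at release",cv2.phaseCorrelate(g(a,box).copy(),g(b,box).copy()))
for n,bx in(("spoon",np.s_[340:385,260:345]),("lamp",np.s_[150:220,350:380]),("spares",np.s_[150:172,345:390])): print(n,np.abs(z[bx].astype(int)-b[bx]).mean())
E
```

```text
off t 22.23 grasp [6.012e-01 5.000e-04 3.990e-02] jig [-95.2 -62. ] F [0.9 0.5 0.6] w 0.0002 gf 0.0
away t 23.22 grasp [ 0.5361 -0.0076  0.1249] jig [-160.8  -62.1] F [ 0.1 -0.4 -0. ] w 0.0005 gf 0.0
slot diff before/after release 2.930735930735931 jig vs start 11.605887445887445
phase shift block start->now ((0.09786342066386666, 0.05871004288338355), 0.7906527680655321)
shift at release ((-0.0050114031245058754, 0.005876923274254153), 1.0004471178408023)
spoon 9.835816993464052
lamp 8.75095238095238
spares 9.654545454545454
```

```bash
python3 - <<'E'
from h import *
import pickle
z=pickle.load(open("scene.pkl","rb"))["frame"]; f=bot.grab_frame("scene"); b=f["frame"]
G=lambda i:cv2.cvtColor(i,cv2.COLOR_BGR2GRAY).astype(np.float32)
print("brightness bench",z[380:420,150:250].mean(),b[380:420,150:250].mean())
for n,bx in(("spoon",np.s_[335:390,255:350]),("lamp",np.s_[150:220,350:380]),("spares",np.s_[150:190,340:395]),("wedges a,c",np.s_[285:360,185:290]),("teal",np.s_[125:165,395:435])):
    print(n,np.round(cv2.phaseCorrelate(G(z)[bx].copy(),G(b)[bx].copy())[0],2))
# profile across jaw/block along jig y at x=60, mm positions of edges (z=.044 plane)
ys=np.arange(-60,30,.5)
for im in(z,b):
    M=[]
    for x in(30,40,50,60):
        p=proj(f,[jig(x,y,44) for y in ys]).astype(np.float32)
        M.append(cv2.remap(G(im),p[:,0].reshape(1,-1),p[:,1].reshape(1,-1),cv2.INTER_LINEAR)[0])
    m=np.mean(M,0); d=np.gradient(m)
    jb=(ys>12); seam=(ys>-8)&(ys<8)
    print("jaw back edge y",ys[jb][np.argmin(d[jb])],"seam min y",ys[seam][np.argmin(m[seam])], m[::6].round().astype(int).tolist())
E
```

```text
brightness bench 135.06775 145.85708333333332
spoon [-0. -0.]
lamp [-0.   -0.17]
spares [ 0.   -0.04]
wedges a,c [-0.06  0.52]
teal [ 0.05 -0.03]
jaw back edge y 20.0 seam min y -2.0 [54, 61, 112, 132, 129, 128, 131, 132, 123, 95, 95, 98, 112, 121, 123, 124, 125, 124, 98, 62, 87, 127, 130, 125, 124, 127, 115, 69, 37, 32]
jaw back edge y 22.5 seam min y 1.0 [66, 74, 77, 74, 70, 105, 132, 141, 143, 138, 106, 101, 104, 115, 129, 132, 133, 134, 134, 121, 78, 98, 137, 139, 135, 134, 137, 125, 73, 40]
```

The jaw is pushed back about 2.5–3 mm and has stayed there after release. The spoon, lamp and spare blocks have not moved.

```bash
python3 -c "
from cell import bot
print(bot.job_done())"
```

```text
the job is handed in; nothing more can be done
None
```

Wedge b is driven tight against the 50 mm block, the jaw is pushed back about 2.5–3 mm and held after release, and the job was handed in at about 23 s on the robot's clock.

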